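# Open the tight hazelnut jar one-handed in its cradle and hold the lid over it

### The arm

A 7-joint arm with a two-finger parallel gripper is mounted at the origin on the work surface. World frame = base frame: x ahead of the robot, y to its left, z up, the work surface at z = 0. Lengths are in m, angles in rad, forces in N, time in s.
With the tool pointing down it reaches from about 0.4 to 0.925 m from the base axis. Payload 4.1 kg.
Tool frame: the origin (TCP) lies between the finger pads; the fingertips stand finger_overhang ahead of it and the grasp point (between the pads) lies 3 mm ahead of it (finger_overhang is the distance from the TCP to the fingertips, in m); z points along the fingers, y is the line along which they close (so a half turn about z gives the same grasp; the last joint's range is limited). The gripper opens to 85 mm and grips with 20 to 120 N. Pads are 22 mm wide; open, the fingers measure 114 mm over their backs; the gripper's body (76 mm by 85 mm) begins 54 mm behind the grasp point. The pads swing forward as they close: fully open they stand 13 mm farther back than shut.
Start: joints at [1.138, 0.398, 0.045, 1.537, -0.019, 1.207, -0.051], TCP at [0.213, -0.614, 0.23] pointing down, gripper open.
Joint ranges: [-2.82, 2.82], [-0.49, 2.23], [-1.37, 1.46], [0, 2.46], [-1.36, 4.5], [0.23, 2], [-2.94, 2.94]. Speed limits (rad/s): [2.57, 2.57, 3.14, 3.14, 3.14, 3.14, 3.14].

### API

Orientations are given as a unit quaternion [w, x, y, z].
In Python, from station import state, grab_frame, get_calibration, sign_off, look_for, silhouettes, finger_overhang gives the robot as it stands.
- The arm moves only by the shell command python3 -m pendant 'ROWS' [OPENING] [FORCE]. ROWS is JSON, a list of rows, each a list of 6 numbers: the shift along the tool's x, y, z each as a share of 0.2 m, from -1 to 1, then the turn, a rotation vector about the tool's x, y, z each as a share of 0.5 rad, from -1 to 1. In form: [[tx, ty, tz, wx, wy, wz], ...]. A call has 1 to 12 rows; each row is the pose to reach, as a shift and turn from the pose commanded when the call began, along the tool's axes at that moment; what a row does not reach only later rows make up. A row lasts 1/10 s, in which the tool goes at most 50 mm and 8.59 degrees, less where a joint would pass 70% of its speed; a pose out of reach is approached as far as the arm can. A call with a number of a shift or a turn outside -1 to 1 is refused whole. A call with a gripper value outside its range is refused whole. OPENING is the closure, from 0 (fully open) to 1 (shut), set as the call begins (- or left out, the last holds). The fingers move at their own pace and stop on an object; FORCE is the grip in N (left out, the last holds). Time passes only in rows, so rows that repeat a pose let the fingers close. It gives the time, the measured TCP pose, the force, the opening and the grip force at its end, in the units of the state.
- state(): the state, without advancing time (a new reading comes with each control period).
- grab_frame(name): name is "scene" or "top"; returns the picture (480x640x3 uint8, red, green, blue); there is no depth.
- get_calibration(name): a dict with "fov_y" (degrees; the focal length in pixels is half the picture's height over the tangent of half this angle, whatever the lens; pixels are square), "cx", "cy" (the principal point, pixels), "world_to_cam" (4x4, takes a point from world to camera coordinates). Camera axes: x right, y down, z forward; pixel columns grow to the right and rows downward; lengths in m; the calibration is good to about 2 mm. A picture is of the moment at which its call begins. get_calibration takes no time and is no camera call.
- sign_off(): hands the job in; it is judged then, once.
Trained networks look in the newest picture that a camera, given by its name, has taken for a name from the list of things; names that differ only in an ending like _2 or _b are one class to them, and where a whole thing is asked for, a point or a joint stands for the part that bears it (a point fixed in the world has none). Each returns a list of dicts, best first, with "confidence" (0 to 1); they miss things now and then, are a little off and sometimes report something else, mostly with a low value. They report only what shows in the picture. A call takes as long as a camera call. They do not tell look-alikes from the thing itself.
- look_for(camera, name): "location" ([x, y, z] in m, in world coordinates, good to about 4 mm: the middle of the surface that is visible of it).
- silhouettes(camera, name): "region" (480x640 bool, what is visible of it).
The state is a dict: "time_s": time; "qpos": joint angles; "qd": joint speeds; "joint_efforts": joint torques, N m; "eef_pos": TCP position; "tcp_rot": TCP orientation; "wrist_force": force on the tool from outside, world axes, zero at the start; "ft_torque": the same for the moment, N m; "gripper_width": finger opening in m; "finger_force": force on a finger pad.
Only numpy, scipy, OpenCV 4.12 (cv2) and the standard library are available. Lean on these libraries where they do the work, as an engineer would, in place of code of your own. Each camera call takes 0.05 s, during which the arm holds its last target. There are 200 camera calls.

### The job

With only one hand to work with, pick up the square glass jar of hazelnuts (by its closed lid will do) and stand it upright and fully down in the square cradle on the beech board, which will keep it from spinning. Then unscrew the tight steel lid anticlockwise, stopping as soon as its lugs come free of the threads (about a sixth of a turn; not beyond a quarter turn), lift it off, and finish while still gripping the lid, level, two or three centimetres above the mouth of the jar, which stays standing in the cradle. Leave the butter dish, the pastry brush and the tart tins where they are.

Things in the scene. Friction and masses are not known exactly. Their poses are not given: they have to be found in the camera images.
- jar_center (a point): square glass jar full of hazelnuts, loose, 0.3 to 0.6 kg in all, upright at the start. Body 66 x 66 mm, corners rounded 8 mm, 70 mm tall; above it a round shoulder (radius 32 mm narrowing to 24.5 mm at 82 mm over the base). The point is the centre of the square body, 35 mm above the jar's base, on its axis; x and y are square to the four flat sides (all alike), z is up
- jar_mouth (a point): centre of the jar's round mouth, at the level of the neck's rim, 98 mm above the jar's base (63 mm above jar_center), hidden under the lid at the start; axes as jar_center. The neck (radius 23.5 mm) carries four short right-hand threads, 90 degrees apart, out to radius 27.5 mm
- lid_center (a point): deep round steel lid, 61 mm across, 18 mm tall, screwed tight on the jar. The point is its centre, half-way up: 60 mm above jar_center (3 mm below jar_mouth) when on; z up. When fast, lifting it lifts the jar. Unscrews anticlockwise seen from above, with 0.3 to 0.7 N m: grip it firmly; it may be turned without raising the hand. Clear of the jar once 12 mm higher than when on
- lid_rim (a point): unmarked point on the lid's edge, 30 mm from lid_center along the lid's x axis; shows its turn. It starts on the jar's +x side and moves to the jar's +y side as the lid unscrews. The lid's four lugs are clear of the threads, so that it lifts straight off, from about 42 to 76 degrees of turn relative to the jar (aim for 60); beyond that they run under the next threads and it is fast again
- cradle (a point): square cradle bracing the jar, fixed on a beech board. The point is the centre of its floor; x and y square to its walls, z up. Inside 70 x 70 mm (2 mm to spare on each side of the jar), walls 30 mm high over the floor, the last 10 mm flared outwards by 4 mm, outside 98 mm across. The jar may stand in it any of the four ways round, and can turn in it about 5 degrees before the walls hold it
- board: beech kitchen board on suction feet, does not move: 270 (x) x 190 (y) mm, top 22 mm above the worktop; origin under its centre. The cradle's centre is 50 mm from the board's centre along +x; besides the cradle it carries only a 12 mm high corner rail at its -x, +y corner
- butter_dish: white ceramic butter dish 165 x 105 mm with its cover, 85 mm high to the top of the knob; origin at the centre of its underside, x along its length. To be left alone
- butter_cover: the loose cover of the butter dish, 138 x 82 mm, 45 mm high without its knob, standing on the dish; origin at the centre of its lower edge. To be left alone
- brush: silicone pastry brush lying flat, about 200 mm long, 36 mm wide, 11 mm high; origin under its middle, x towards the bristles. To be left alone
- tart_tin_a: the lower of two nested round fluted steel tart tins, 110 mm across, together about 26 mm high; origin at the centre of the underside. To be left alone
- tart_tin_b: the upper of the two nested tart tins, 100 mm across; origin at the centre of its underside. To be left alone
Things that resemble listed ones, but are neither listed nor needed, are in the scene too. What is shaped like the part that bears lid_center but purple is not meant.

How it is judged:
By the outcome, as a careful person would: the job done as asked, in the order asked, and still so for the second after the job is handed in, while the arm keeps its last pose, push and grip.
It also fails if it takes over 42 s, if anything falls off the work surface, if the arm or the gripper's body presses on something with over 40 N, if the wrist force passes 120 N, or if a joint passes its speed limit or range.

## Working session

There is one attempt and no reset: what is moved stays moved. The work goes in short steps, Python scripts to look and compute and a shell command to move; the robot and the scene stay as the last step left them, time stands still between calls to the robot, and variables do not carry over. Pictures are saved under pics/ and viewed, at most 10 in all, crops included, and the job is handed in when it is done.

```bash
mkdir -p pics
cat > h.py <<'E'
import numpy as np, cv2
from station import *
def snap(c,n):
    im=grab_frame(c); cv2.imwrite(f'pics/{n}.png',im[:,:,::-1]); return im
def proj(c,p):
    k=get_calibration(c); T=np.array(k['world_to_cam']); f=240/np.tan(np.radians(k['fov_y'])/2)
    q=T[:3,:3]@np.array(p)+T[:3,3]; return np.array([k['cx']+f*q[0]/q[2],k['cy']+f*q[1]/q[2]])
def unproj(c,uv,z):
    k=get_calibration(c); T=np.array(k['world_to_cam']); f=240/np.tan(np.radians(k['fov_y'])/2)
    R,t=T[:3,:3],T[:3,3]; o=-R.T@t; d=R.T@np.array([(uv[0]-k['cx'])/f,(uv[1]-k['cy'])/f,1]); return o+d*(z-o[2])/d[2]
E
python3 - <<'E'
from h import *
a=snap('scene','s0');b=snap('top','t0')
print(finger_overhang if not callable(finger_overhang) else finger_overhang())
s=state();print(s['time_s'],s['eef_pos'],s['tcp_rot'],s['gripper_width'])
for c in('scene','top'):
  k=get_calibration(c);T=np.array(k['world_to_cam']);print(c,-T[:3,:3].T@T[:3,3],k['fov_y'])
  for n in('lid_center','jar_center','board','butter_dish','brush','tart_tin_a'):
    for r in look_for(c,n)[:3]: print(c,n,np.round(r['location'],3),round(r['confidence'],2),proj(c,r['location']).round())
E
```

```text
0.022
0.1 [ 0.21280951 -0.61357759  0.22877207] [-8.53000110e-04  9.86095554e-01  1.66176999e-01 -1.89907139e-04] 0.08544407066949282
scene [ 1.06850817 -0.20620323  0.90438947] 52.572931486468605
scene lid_center [0.499 0.253 0.105] 0.92 [389. 174.]
scene lid_center [0.395 0.201 0.018] 0.86 [344. 176.]
scene lid_center [0.518 0.36  0.02 ] 0.77 [428. 190.]
scene jar_center [0.5   0.254 0.103] 0.59 [390. 175.]
scene jar_center [0.526 0.232 0.051] 0.57 [384. 202.]
scene board [ 0.544 -0.007  0.023] 0.81 [290. 252.]
scene brush [ 0.74  -0.258  0.014] 0.62 [208. 385.]
scene brush [0.528 0.233 0.05 ] 0.36 [385. 202.]
scene tart_tin_a [0.71  0.222 0.028] 0.81 [423. 273.]
scene tart_tin_a [0.7   0.252 0.003] 0.55 [430. 270.]
top [0.52206136 0.04909444 1.09004273] 47.237413573522645
top lid_center [0.385 0.2   0.022] 0.85 [246. 346.]
top lid_center [0.508 0.359 0.018] 0.58 [164. 283.]
top jar_center [0.5   0.227 0.07 ] 0.91 [227. 287.]
top board [ 0.523 -0.007  0.018] 0.93 [352. 273.]
top board [ 0.494 -0.277  0.057] 0.4 [497. 286.]
top butter_dish [ 0.514 -0.245  0.014] 0.95 [473. 276.]
top butter_dish [0.5   0.251 0.101] 0.32 [211. 287.]
top brush [ 0.725 -0.253  0.009] 0.91 [473. 169.]
top tart_tin_a [0.698 0.241 0.021] 0.69 [224. 185.]
top tart_tin_a [0.704 0.246 0.008] 0.56 [223. 183.]
```

View pics/s0.png

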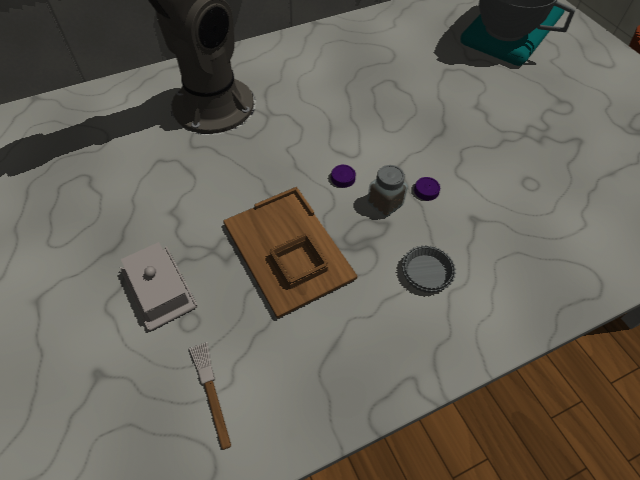

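View pics/t0.png

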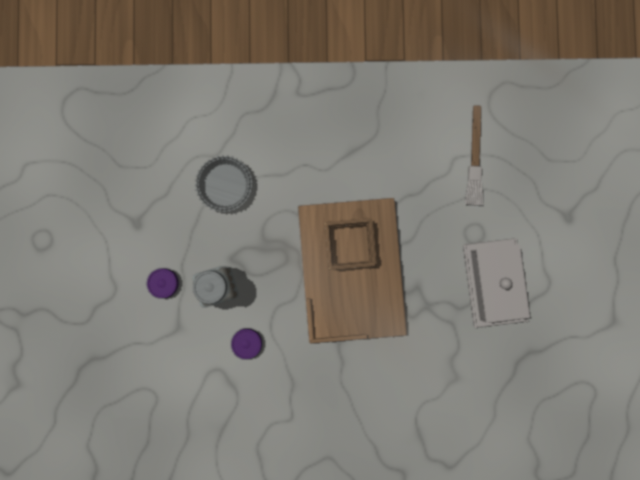

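Candidates: the steel lid on the jar, at scene (390,174) and top (211,287). The purple look-alikes are at scene (343,176) and (427,188), top (247,344) and (163,283). I choose the steel one and check it in a crop.

Run:
```python
from h import *
s=cv2.imread('pics/s0.png');t=cv2.imread('pics/t0.png')
f=lambda im,u,v:cv2.resize(im[v-32:v+32,u-32:u+32],(384,384),interpolation=cv2.INTER_CUBIC)
o=np.hstack([f(s,389,190),f(t,222,287)]);o=cv2.resize(cv2.convertScaleAbs(o,alpha=1.6),(768,384));cv2.imwrite('pics/c1.png',o)
# silhouettes
for c in('scene','top'):
  for n in('lid_center','jar_center','board'):
    for r in silhouettes(c,n)[:2]:
      m=r['region'].astype(np.uint8); cs=max(cv2.findContours(m,0,1)[0],key=cv2.contourArea)
      print(c,n,round(r['confidence'],2),m.sum(),cv2.minAreaRect(cs)); np.save(f'pics/{c}_{n}.npy',m) if r['confidence']>.5 else 0
# cradle: threshold in top
g=cv2.cvtColor(t,cv2.COLOR_BGR2GRAY)[212:276,322:386]
cv2.imwrite('pics/c2.png',np.hstack([cv2.resize(t[212:276,320:384],(400,400),interpolation=cv2.INTER_CUBIC),cv2.resize(s[225:300,262:337],(400,400),interpolation=cv2.INTER_CUBIC)]))
```

```text
scene lid_center 0.9 449 ((341.5, 176.0), (22.0, 23.0), 90.0)
scene lid_center 0.85 484 ((426.6500549316406, 188.5500030517578), (24.981992721557617, 22.76839828491211), 18.434947967529297)
scene jar_center 0.79 904 ((385.77947998046875, 198.9039306640625), (37.99706268310547, 34.626888275146484), 7.594643592834473)
scene board 0.65 9704 ((289.57269287109375, 249.24032592773438), (116.79110717773438, 91.51542663574219), 60.64224624633789)
top lid_center 0.9 957 ((209.30001831054688, 286.9000549316406), (34.435447692871094, 33.541019439697266), 26.56505012512207)
top lid_center 0.6 777 ((246.25003051757812, 343.2500305175781), (28.991374969482422, 31.11269760131836), 45.0)
top jar_center 0.84 465 ((215.90826416015625, 286.0275573730469), (35.4395751953125, 39.46244430541992), 73.3007583618164)
top board 0.83 13446 ((351.4180603027344, 270.598388671875), (139.60610961914062, 98.32180786132812), 84.80557250976562)
```

View pics/c1.png

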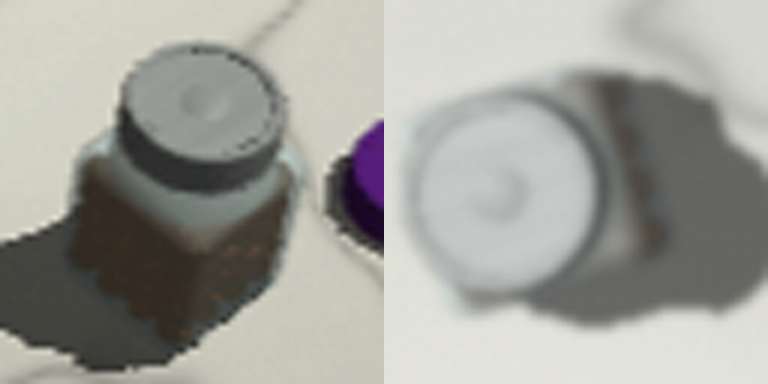

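View pics/c2.png

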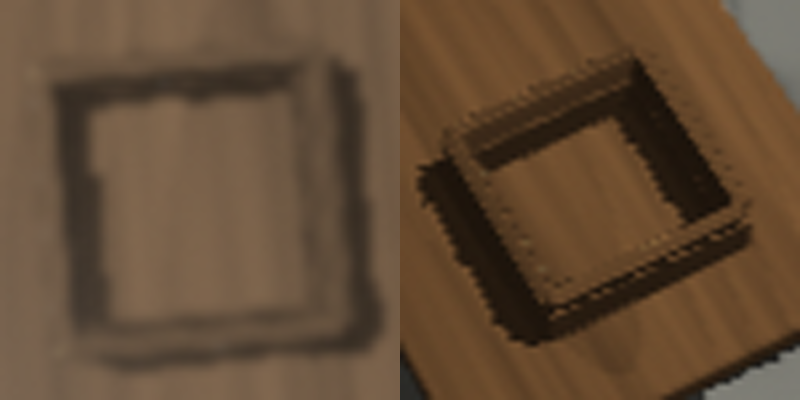

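```bash
cat > fit.py <<'E'
from h import *
from scipy.optimize import minimize
def box(lx,ly,z0,z1,ch=0):
    c=[(sx*(lx/2-a),sy*(ly/2-b)) for sx in(-1,1) for sy in(-1,1) for a,b in((0,ch),(ch,0))]
    return np.array([(x,y,z) for x,y in c for z in(z0,z1)])
def cyl(r,z0,z1): return np.array([(r*np.cos(a),r*np.sin(a),z) for a in np.linspace(0,6.28,40) for z in(z0,z1)])
def render(c,P,q,S=4):
    x,y,th=q;R=np.array([[np.cos(th),-np.sin(th)],[np.sin(th),np.cos(th)]])
    m=np.zeros((480,640),np.uint8)
    for p in P:
        w=np.c_[p[:,:2]@R.T+[x,y],p[:,2]]
        uv=np.array([proj(c,a) for a in w]); h=cv2.convexHull(np.float32(uv))
        cv2.fillConvexPoly(m,np.int32(np.round(h*256)),255,cv2.LINE_AA,8)
    return m/255.
def fit(masks,P,q0,cams=('scene','top')):
    def cost(v):
        q=[v[0]/100,v[1]/100,v[2]/10]; e=0
        for c in cams:
            m=masks[c];r=render(c,P,q);e+=np.abs(m-r).sum()/m.sum()
        return e
    v0=np.array([q0[0]*100,q0[1]*100,q0[2]*10]);s=np.vstack([v0]+[v0+d for d in np.diag([1,1,1.5])])
    o=minimize(cost,v0,method='Nelder-Mead',options=dict(initial_simplex=s,maxiter=120,xatol=.01,fatol=1e-4))
    return o.x/[100,100,10],o.fun
E
python3 - <<'E'
from fit import *
ims={'scene':cv2.imread('pics/s0.png'),'top':cv2.imread('pics/t0.png')}
bm={};jm={}
for c in ims:
    hsv=cv2.cvtColor(ims[c],cv2.COLOR_BGR2HSV); m=((hsv[...,1]>70)&(hsv[...,0]<25)).astype(np.uint8)
    w=np.zeros_like(m); k=cv2.dilate(np.load(f'pics/{c}_board.npy'),np.ones((9,9))); m=m*k
    cs=max(cv2.findContours(m,0,1)[0],key=cv2.contourArea); cv2.drawContours(w,[cs],-1,1,-1); bm[c]=w.astype(float)
    m=np.load(f'pics/{c}_jar_center.npy')
    if c=='top':
        for r in silhouettes(c,'lid_center'):
            u=r['region'];yx=np.argwhere(u).mean(0)
            if abs(yx[1]-210)<15: m=m|u.astype(np.uint8)
    else:
        # whole jar silhouette incl. lid
        hh=render(c,[cyl(.0305,.086,.104)],(.499,.243,0)); 
    jm[c]=m.astype(float)
    print(c,m.sum(),[np.ptp(a) for a in np.nonzero(m)])
B=[box(.27,.19,0,.022)]
for cams in(('top',),('scene',),('scene','top')): print('board',cams,fit(bm,B,(.523,-.007,.09),cams))
JT=[box(.066,.066,0,.07,.003),cyl(.0305,.086,.104)]
JS=[box(.066,.066,0,.07,.003)]
for th in(.0,.25,.5,-.3): print('top',fit(jm,JT,(.5,.235,th),('top',)))
cs=jm['scene'];print([ (a.min(),a.max()) for a in np.nonzero(cs)])
r=render('scene',JT,(.5,.235,.2));print([ (a.min(),a.max()) for a in np.nonzero(r)], r.sum())
for th in(.0,.25,.5,-.3): print('scene nolid',fit(jm,[box(.066,.066,0,.07,.003),cyl(.032,.07,.0705),cyl(.0245,.082,.083)],(.5,.235,th),('scene',)))
E
```

```text
scene 904 [np.int64(36), np.int64(39)]
top 1415 [np.int64(41), np.int64(46)]
board ('top',) (array([ 0.53041315, -0.00688024,  0.0783118 ]), np.float64(0.05634295634876321))
board ('scene',) (array([ 0.52110211, -0.00354873,  0.07142654]), np.float64(0.04075971709792481))Traceback (most recent call last):
  File "<stdin>", line 19, in <module>
  File "fit.py", line 22, in fit
    o=minimize(cost,v0,method='Nelder-Mead',options=dict(initial_simplex=s,maxiter=120,xatol=.01,fatol=1e-4))
    res = _minimize_neldermead(fun, x0, args, callback, bounds=bounds,
                               **options)
    fxcc = func(xcc)
    fx = function(np.copy(x), *(wrapper_args + args))
  File "fit.py", line 19, in cost
    m=masks[c];r=render(c,P,q);e+=np.abs(m-r).sum()/m.sum()
                 ~~~~~~^^^^^^^
  File "fit.py", line 12, in render
    uv=np.array([proj(c,a) for a in w]); h=cv2.convexHull(np.float32(uv))
                 ~~~~^^^^^
  File "h.py", line 6, in proj
    k=get_calibration(c); T=np.array(k['world_to_cam']); f=240/np.tan(np.radians(k['fov_y'])/2)
ValueError: time passes only in moves, steps and waits
```

```bash
python3 - <<'E'
import re
s=open('h.py').read()
s=s.replace("def snap","import functools\nfrom station import get_calibration as _gc\nget_calibration=functools.cache(_gc)\ndef snap",1)
open('h.py','w').write(s)
E
cat > a.py <<'E'
from fit import *
print({c:{k:v for k,v in get_calibration(c).items() if k!='world_to_cam'} for c in('scene','top')})
ims={'scene':cv2.imread('pics/s0.png'),'top':cv2.imread('pics/t0.png')}
bm={};jm={}
for c in ims:
    hsv=cv2.cvtColor(ims[c],cv2.COLOR_BGR2HSV); m=((hsv[...,1]>70)&(hsv[...,0]<25)).astype(np.uint8)
    w=np.zeros_like(m); k=cv2.dilate(np.load(f'pics/{c}_board.npy'),np.ones((9,9))); m=m*k
    cs=max(cv2.findContours(m,0,1)[0],key=cv2.contourArea); cv2.drawContours(w,[cs],-1,1,-1); bm[c]=w.astype(float)
    m=np.load(f'pics/{c}_jar_center.npy')
    if c=='top':
        for r in silhouettes(c,'lid_center'):
            u=r['region'];yx=np.argwhere(u).mean(0)
            if abs(yx[1]-210)<15: m=m|u.astype(np.uint8)
    jm[c]=m.astype(float)
B=[box(.27,.19,0,.022)]
o=[i.copy() for i in ims.values()]
for cams in(('top',),('scene',),('scene','top')):
    q,e=fit(bm,B,(.523,-.007,.09),cams);print('board',cams,q.round(4),round(e,3))
for i,c in enumerate(ims):
    for mm,q in((bm[c],None),): 
        cv2.drawContours(o[i],cv2.findContours(mm.astype(np.uint8),0,1)[0],-1,(0,0,255),1)
    cv2.drawContours(o[i],cv2.findContours(jm[c].astype(np.uint8),0,1)[0],-1,(0,0,255),1)
    cv2.drawContours(o[i],cv2.findContours((render(c,B,q)>.5).astype(np.uint8),0,1)[0],-1,(0,255,0),1)
cv2.imwrite('pics/o.png',np.hstack([cv2.resize(o[0][150:330,200:440],None,fx=1.6,fy=2.2),cv2.resize(o[1][180:360,180:420],None,fx=1.6,fy=2.2)]))
JT=[box(.066,.066,0,.07,.003),cyl(.0305,.086,.104)]
JS=[box(.066,.066,0,.07,.003),cyl(.032,.07,.0705),cyl(.0245,.082,.083)]
for th in(-.3,.1,.5): print('top',fit(jm,JT,(.5,.235,th),('top',)))
for th in(-.3,.1,.5): print('scene',fit(jm,JT,(.5,.235,th),('scene',)),fit(jm,JS,(.5,.235,th),('scene',)))
E
python3 a.py
```

```text
{'scene': {'fov_y': 52.572931486468605, 'cx': 311.8082846484605, 'cy': 239.51789487643353}, 'top': {'fov_y': 47.237413573522645, 'cx': 323.18013276213645, 'cy': 243.30033000856113}}
board ('top',) [ 0.5304 -0.0069  0.0783] 0.056
board ('scene',) [ 0.5211 -0.0035  0.0714] 0.041
board ('scene', 'top') [ 0.5253 -0.005   0.0716] 0.117Traceback (most recent call last):
  File "a.py", line 23, in <module>
    cv2.drawContours(o[i],cv2.findContours((render(c,B,q)>.5).astype(np.uint8),0,1)[0],-1,(0,255,0),1)
                                            ~~~~~~^^^^^^^
  File "fit.py", line 8, in render
    x,y,th=q;R=np.array([[np.cos(th),-np.sin(th)],[np.sin(th),np.cos(th)]])
    ^^^^^^
TypeError: cannot unpack non-iterable NoneType object
```

```bash
sed -i 's/    for mm,q in((bm\[c\],None),): /    if 1:\n        mm=bm[c]/' a.py; python3 a.py
```

```text
{'scene': {'fov_y': 52.572931486468605, 'cx': 311.8082846484605, 'cy': 239.51789487643353}, 'top': {'fov_y': 47.237413573522645, 'cx': 323.18013276213645, 'cy': 243.30033000856113}}
board ('top',) [ 0.5304 -0.0069  0.0783] 0.056
board ('scene',) [ 0.5211 -0.0035  0.0714] 0.041
board ('scene', 'top') [ 0.5253 -0.005   0.0716] 0.117
top (array([0.5006918 , 0.2544317 , 0.25720344]), np.float64(0.13977412873276518))
top (array([0.50087919, 0.25444622, 0.25189745]), np.float64(0.1396799002286427))
top (array([0.50083646, 0.25437474, 0.26711774]), np.float64(0.13954687175223446))
scene (array([ 0.50070172,  0.25300081, -0.34448643]), np.float64(0.9218072184626063)) (array([0.49740015, 0.25764481, 0.48119986]), np.float64(0.6211391636300538))
scene (array([0.49779738, 0.25651034, 0.52087961]), np.float64(0.870310602116953)) (array([0.49750274, 0.25729337, 0.47202516]), np.float64(0.6210784313725489))
scene (array([0.49865181, 0.25651115, 0.53240968]), np.float64(0.8691740412979351)) (array([0.49792841, 0.25684822, 0.49598302]), np.float64(0.6207183758459135))
```

View pics/o.png

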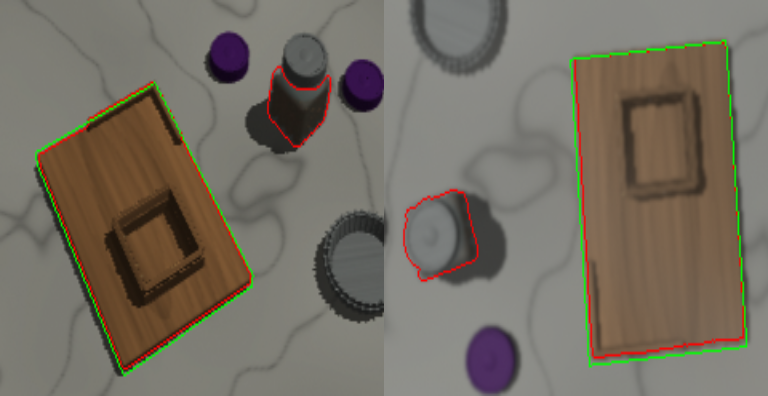

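Left (scene) and right (top): the board outline fits at yaw of about 4°. The rail marks its -x,+y corner. The jar body is turned about 15° in the top view. Next I refine jar and cradle by edge alignment and plan the first legs.

```bash
cat > g.py <<'E'
from fit import *
def G(im):
    g=cv2.GaussianBlur(cv2.cvtColor(im,cv2.COLOR_BGR2GRAY).astype(np.float32),(0,0),1.0)
    m=np.hypot(cv2.Sobel(g,5,1,0),cv2.Sobel(g,5,0,1)); return np.minimum(m,np.percentile(m,98))
def sq(a,b,z,x0=0,n=40):
    t=np.linspace(-1,1,n);o=np.ones(n)
    return np.vstack([np.c_[x0+u*a/2,v*b/2,z*o] for u,v in((t,o),(t,-o),(o,t),(-o,t))])
def score(g,P,q,off):
    th=q[2];R=np.array([[np.cos(th),-np.sin(th)],[np.sin(th),np.cos(th)]]);s=0
    for c in g:
        k=get_calibration(c);T=np.array(k['world_to_cam']);f=240/np.tan(np.radians(k['fov_y'])/2)
        w=np.c_[P[:,:2]@R.T+q[:2],P[:,2]]@T[:3,:3].T+T[:3,3]
        uv=np.float32(w[:,:2]/w[:,2:]*f+[k['cx'],k['cy']])
        s+=cv2.remap(g[c],uv[:,0].copy()[:,None],uv[:,1].copy()[:,None],1).mean()
    return s
def best(g,P,q0,r=.012,rt=.1):
    q=np.array(q0,float)
    for _ in range(4):
        c=[(score(g,P,(q[0]+a,q[1]+b,q[2]+t),0),q[0]+a,q[1]+b,q[2]+t) for a in np.linspace(-r,r,9) for b in np.linspace(-r,r,9) for t in np.linspace(-rt,rt,9)]
        m=max(c);q=np.array(m[1:]);r/=3;rt/=3
    return q.round(4),round(m[0],2)
E
cat > go.py <<'E'
from h import *
import sys
from scipy.spatial.transform import Rotation as Rn
def go(x,y,z,yaw=None):
    s=state();w=s['tcp_rot'];R=Rn.from_quat([w[1],w[2],w[3],w[0]]).as_matrix()
    d=R.T@(np.array([x,y,z])-s['eef_pos']);cur=np.degrees(np.arctan2(R[1,0],R[0,0]))
    print('t',round(s['time_s'],2),'pos',np.round(s['eef_pos'],4),'yaw',round(cur,1),'tilt',np.round(R[:2,2],4),'F',np.round(s['wrist_force'],1),'w',round(s['gripper_width'],4),'share',np.round(d/.2,3))
    if yaw is not None:
        D=R.T@(Rn.from_euler('z',yaw,degrees=True).as_matrix()@np.diag([1,-1,-1]));print('rot share',np.round(Rn.from_matrix(D).as_rotvec()/.5,3))
if __name__=='__main__': go(*map(float,sys.argv[1:]))
E
python3 - <<'E'
from g import *
ims={'scene':cv2.imread('pics/s0.png'),'top':cv2.imread('pics/t0.png')}
g={c:G(i) for c,i in ims.items()}
P=np.vstack([sq(.27,.19,.022,0,80),sq(.078,.078,.052,.05),sq(.098,.098,.052,.05)])
B=sq(.27,.19,.022,0,80);C=P[320:]
for n,p in(('all',P),('board',B),('cradle',C)):
  for cams in(('scene','top'),('scene',),('top',)):
    q,s=best({c:g[c] for c in cams},p,(.525,-.005,.075));print(n,cams,q,s,'cradle at',(q[:2]+.05*np.array([np.cos(q[2]),np.sin(q[2])])).round(4))
J=np.vstack([cyl(.0305,.1039,.104)]);Jb=sq(.058,.058,0) ;Jb=np.vstack([sq(.066,.054,.0)[:80],])
for cams in(('scene','top'),('scene',),('top',)):
    print('lid',cams,best({c:g[c] for c in cams},J,(.4995,.254,0),.01,1e-6))
E
python3 go.py .5 .254 .2
```

```text
all ('scene', 'top') [ 0.5278 -0.0137  0.0648] 119.05 cradle at [ 0.5777 -0.0105]
all ('scene',) [ 0.5367 -0.0153  0.0787] 77.92 cradle at [ 0.5865 -0.0114]
all ('top',) [ 0.5283 -0.0128  0.0648] 50.26 cradle at [ 0.5782 -0.0096]
board ('scene', 'top') [ 0.5271 -0.0044  0.0704] 155.08 cradle at [ 0.577  -0.0009]
board ('scene',) [ 0.5277 -0.0172  0.075 ] 97.55 cradle at [ 0.5776 -0.0135]
board ('top',) [ 0.5282 -0.0091  0.0759] 60.21 cradle at [ 0.5781 -0.0053]
cradle ('scene', 'top') [ 0.5363 -0.0131  0.0657] 99.99 cradle at [ 0.5862 -0.0098]
cradle ('scene',) [ 0.5363 -0.0028  0.0704] 64.95 cradle at [0.5862 0.0007]
cradle ('top',) [ 0.5181 -0.0139  0.062 ] 48.84 cradle at [ 0.568  -0.0108]
lid ('scene', 'top') (array([0.4997, 0.256 , 0.    ]), np.float32(151.63))
lid ('scene',) (array([0.4997, 0.256 , 0.    ]), np.float32(100.6))
lid ('top',) (array([0.5029, 0.2552, 0.    ]), np.float32(54.33))
t 1.15 pos [ 0.213  -0.6142  0.2297] yaw 19.1 tilt [ 0.     -0.0001] F [ 1.  -0.2 -0.1] w 0.0856 share [ 2.778 -3.631  0.148]
```

```bash
python3 -m pendant '[[1,0.2,0,0,0,0],[1,0,0,0,0,0],[1,-0.6,0,0,0,0],[1,-1,0,0,0,0],[1,-1,0,0,0,0],[1,-1,0,0,0,0]]' 0 100; python3 go.py .5 .254 .2
```

```text
time_s: 1.75
eef_pos: [0.3346, -0.389, 0.2297]
tcp_rot: [0.0, 0.986, 0.166, 0.0]
wrist_force: [0.9, -0.5, 0.4]
gripper_width: 0.0853
finger_force: 0.0
t 1.75 pos [ 0.3346 -0.389   0.2297] yaw 19.1 tilt [ 0.0002 -0.0003] F [ 0.9 -0.5  0.4] w 0.0853 share [ 1.836 -2.766  0.148]
```

```bash
python3 -m pendant '[[1,-1,0,0,0,0],[1,-1,0,0,0,0],[1,-1,0,0,0,0],[1,-1,0,0,0,0],[1,-1,0,0,0,0],[1,-1,0,0,0,0],[1,-1,0,0,0,0]]' && python3 -m pendant '[[0.7,-1,0,0,0,0],[0.7,-1,0,0,0,0],[0.7,-1,0,0,0,0],[0.7,-1,0,0,0,0],[0.7,-1,0,0,0,0],[0.7,-1,0,0,0,0]]'; python3 go.py .5 .255 .16
python3 - <<'E'
import sys; sys.path.insert(0,'.')
from g import *
s=cv2.imread('pics/s0.png');t=cv2.imread('pics/t0.png')
o=[]
for c,im,x0,y0,w in(('scene',s,262,225,75),('top',t,315,207,75)):
    k=5; z=cv2.resize(im[y0:y0+w,x0:x0+w],(400,400),interpolation=cv2.INTER_CUBIC)*1
    z=cv2.convertScaleAbs(z,alpha=1.7)
    q=(.5262,-.0055,.074);th=q[2];R=np.array([[np.cos(th),-np.sin(th)],[np.sin(th),np.cos(th)]])
    for a,h,col in((.098,.052,(0,255,0)),(.078,.052,(255,255,0)),(.07,.022,(0,0,255))):
        p=[proj(c,[*(R@np.array([.05+u*a/2,v*a/2])+q[:2]),h]) for u,v in((1,1),(1,-1),(-1,-1),(-1,1))]
        cv2.polylines(z,[np.int32((np.array(p)-[x0,y0]+.5)*400/w)],1,col,1)
    o.append(z)
cv2.imwrite('pics/c3.png',np.hstack(o))
E
```

```text
time_s: 2.45
eef_pos: [0.4602, -0.1309, 0.2303]
tcp_rot: [-0.001, 0.985, 0.171, 0.001]
wrist_force: [0.7, -0.3, 0.8]
gripper_width: 0.0856
finger_force: 0.0
time_s: 3.05
eef_pos: [0.5252, 0.1054, 0.2302]
tcp_rot: [-0.002, 0.985, 0.171, 0.001]
wrist_force: [0.9, -0.3, 0.1]
gripper_width: 0.0854
finger_force: 0.0
t 3.05 pos [0.5252 0.1054 0.2302] yaw 19.7 tilt [0.0016 0.0047] F [ 0.9 -0.3  0.1] w 0.0854 share [ 0.132 -0.745  0.354]
```

View pics/c3.png

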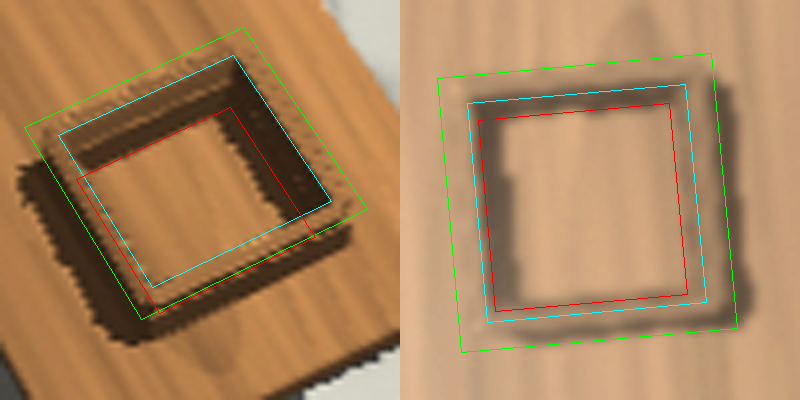

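The overlay at board pose (0.526,-0.0055, 4.2°) sits on the cradle walls in both views: rim corners at scene (150,285) and (330,200), top (470,103) and (706,302) in the crop. Cradle centre is about (0.576,-0.002). Now I go above the lid.

```bash
python3 -m pendant '[[0.13,-0.75,0.35,0.008,-0.004,0],[0.13,-0.75,0.35,0.008,-0.004,0],[0.13,-0.75,0.35,0.008,-0.004,0],[0.13,-0.75,0.35,0.008,-0.004,0],[0.13,-0.75,0.35,0.008,-0.004,0],[0.13,-0.75,0.35,0.008,-0.004,0]]'; python3 go.py .5 .255 .1 19.1
python3 - <<'E'
from h import *
a=snap('scene','s1');b=snap('top','t1')
f=lambda im,u,v:cv2.resize(cv2.convertScaleAbs(im[v-40:v+40,u-40:u+40,::-1],alpha=1.5),(400,400),interpolation=cv2.INTER_CUBIC)
cv2.imwrite('pics/c4.png',np.hstack([f(a,389,180),f(b,215,287)]))
E
```

```text
time_s: 3.65
eef_pos: [0.5008, 0.2466, 0.1597]
tcp_rot: [-0.001, 0.986, 0.165, -0.001]
wrist_force: [0.2, -0.2, 0.3]
gripper_width: 0.0855
finger_force: 0.0
t 3.65 pos [0.5008 0.2466 0.1597] yaw 19.0 tilt [-0.0029  0.0015] F [ 0.2 -0.2  0.3] w 0.0855 share [ 0.01  -0.04   0.298]
rot share [-0.005  0.005 -0.002]
```

View pics/c4.png

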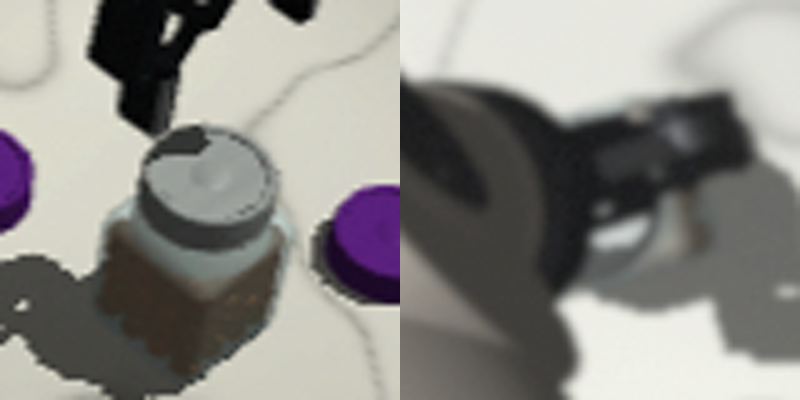

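The picture shows the open fingers above and on either side of the steel lid (scene crop (205,170)), with clearance. I descend part way and check the settled pose.

```bash
python3 -m pendant '[[0,0,0.1,0,0,0],[0,0,0.1,0,0,0],[0,0,0.1,0,0,0]]' >/dev/null; python3 go.py .5 .2553 .1 19.1
```

```text
t 4.05 pos [0.5006 0.247  0.14  ] yaw 19.0 tilt [-0.003   0.0023] F [-0.4 -0.8  0.6] w 0.0856 share [ 0.011 -0.039  0.2  ]
rot share [-0.006  0.004 -0.004]
```

```bash
python3 -m pendant '[[0.011,-0.04,0,-0.006,0.004,0],[0.011,-0.04,0.1,-0.006,0.004,0],[0.011,-0.04,0.2,-0.006,0.004,0],[0.011,-0.04,0.2,-0.006,0.004,0]]' >/dev/null; python3 go.py .5 .2553 .1 19.1;  python3 -m pendant '[[0.011,-0.04,0.2,-0.006,0.004,0]]' >/dev/null;python3 go.py .5 .2553 .1 19.1
```

```text
t 4.45 pos [0.4979 0.2566 0.0982] yaw 19.2 tilt [-0.0036 -0.0008] F [-0.8  0.1 -0.2] w 0.0853 share [ 0.008  0.009 -0.009]
rot share [-0.001  0.007  0.002]
t 4.55 pos [0.5039 0.2672 0.0645] yaw 19.0 tilt [0.0135 0.0033] F [2.  0.7 0.9] w 0.0853 share [-0.035  0.05  -0.178]
rot share [ 0.003 -0.028 -0.004]
```

I re-sent a relative row by mistake, so the hand is too low and off to one side. I back out by the same shift and check.

```bash
python3 -m pendant '[[-0.011,0.04,-0.02,0.006,-0.004,0],[-0.011,0.04,-0.2,0.006,-0.004,0],[-0.011,0.04,-0.2,0.006,-0.004,0],[-0.011,0.04,-0.2,0.006,-0.004,0]]' ; python3 go.py .5 .2553 .1 19.1
python3 - <<'E'
from g import *
g={'scene':G(snap('scene','s2')[:,:,::-1])}
print(best(g,cyl(.0305,.1039,.104),(.4995,.254,0),.01,1e-6))
print([ (r['location'],r['confidence']) for r in look_for('scene','lid_center')])
E
```

```text
time_s: 4.95
eef_pos: [0.501, 0.2575, 0.1026]
tcp_rot: [-0.001, 0.986, 0.166, 0.002]
wrist_force: [0.2, 0.0, 0.8]
gripper_width: 0.0856
finger_force: 0.0
t 4.95 pos [0.501  0.2575 0.1026] yaw 19.1 tilt [0.0042 0.0025] F [0.2 0.  0.8] w 0.0856 share [-0.008  0.009  0.013]
rot share [-0.002 -0.01  -0.   ]
(array([0.4966, 0.2537, 0.    ]), np.float32(96.83))
[([0.5053, 0.2582, 0.1017], 0.85), ([0.5166, 0.3606, 0.0177], 0.71), ([0.3961, 0.1965, 0.0179], 0.68)]
```

```bash
python3 -m pendant '[[-0.01,0.01,0.01,0,-0.01,0],[-0.01,0.01,0.01,0,-0.01,0],[-0.01,0.01,0.01,0,-0.01,0],[-0.01,0.01,0.01,0,-0.01,0],[-0.01,0.01,0.01,0,-0.01,0],[-0.01,0.01,0.01,0,-0.01,0],[-0.01,0.01,0.01,0,-0.01,0]]' 1 100; python3 go.py .5 .2553 .16 19.1
```

```text
time_s: 5.75
eef_pos: [0.5037, 0.2539, 0.1025]
tcp_rot: [0.001, 0.986, 0.165, 0.003]
wrist_force: [2.6, -3.8, 21.0]
gripper_width: 0.0
finger_force: 10.3
t 5.75 pos [0.5037 0.2539 0.1025] yaw 19.0 tilt [ 0.0061 -0.0003] F [ 2.6 -3.8 21. ] w 0.0 share [-0.014 -0.012 -0.288]
rot share [ 0.005 -0.011 -0.004]
```

Run:
```python
from h import *
a=snap('scene','s3');b=snap('top','t3')
f=lambda im,u,v:cv2.resize(cv2.convertScaleAbs(im[v-50:v+50,u-50:u+50,::-1],alpha=1.5),(400,400),interpolation=cv2.INTER_CUBIC)
cv2.imwrite('pics/c5.png',np.hstack([f(a,389,180),f(b,215,287)]))
print(finger_overhang, state()['gripper_width'],state()['finger_force'])
```

```text
0.022 0.00019218743392674192 10.826993971131742
```

View pics/c5.png

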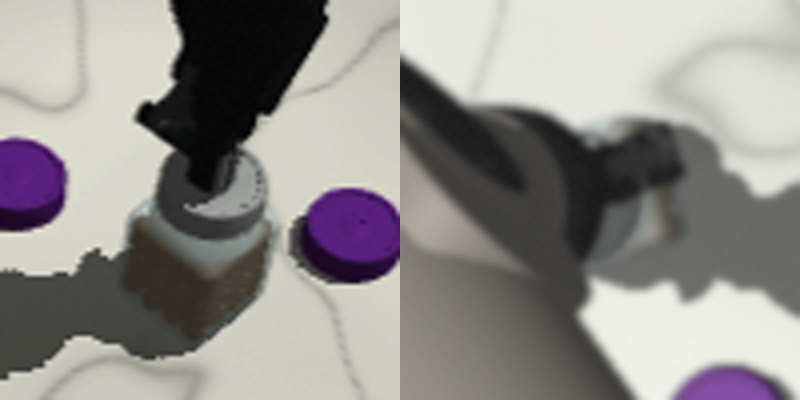

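Run:
```python
from h import *
for z in(.125,.135,.145,.15,.16,.17):print(z,proj('scene',[.5148,.206,z]).round(1),proj('scene',[.487,.287,z]).round(1))
print('s3 tip',[(z,proj('scene',[.5037,.2539,z]).round(1)) for z in(.08,.09,.104,.11,.12)])
```

```text
0.125 [375.2 180.1] [401.4 159.3]
0.135 [375.8 176.9] [402.2 156.1]
0.145 [376.3 173.7] [402.9 152.9]
0.15 [376.6 172.1] [403.3 151.2]
0.16 [377.2 168.8] [404.1 147.9]
0.17 [377.7 165.4] [404.8 144.4]
s3 tip [(0.08, array([389.3, 183.1])), (0.09, array([389.9, 180.1])), (0.104, array([390.8, 175.9])), (0.11, array([391.2, 174. ])), (0.12, array([391.9, 170.9]))]
```

The crop shows the shut fingers resting on top of the lid at scene px (390,177), with the jar still upright and unmoved. The real fingertips sit about at TCP height, not 22 mm ahead, so I must grip about 22 mm lower. I raise, reopen and check.

```bash
python3 -m pendant '[[0,0,-0.1,0,0,0],[0,0,-0.15,0,0,0],[0,0,-0.15,0,0,0]]' >/dev/null; python3 -m pendant '[[0,0,0,0,0,0],[0,0,0,0,0,0],[0,0,0,0,0,0],[0,0,0,0,0,0],[0,0,0,0,0,0]]' 0 ; python3 go.py .5 .2553 .078 19.1
python3 - <<'E'
from g import *
g={'scene':G(snap('scene','s4')[:,:,::-1])}
print(best(g,cyl(.0305,.1039,.104),(.4995,.254,0),.01,1e-6))
print([ (r['location'],r['confidence']) for c in ('scene','top') for r in look_for(c,'lid_center')[:1]])
E
```

```text
time_s: 6.65
eef_pos: [0.4979, 0.2545, 0.1274]
tcp_rot: [0.0, 0.986, 0.166, -0.003]
wrist_force: [1.2, 0.9, 0.0]
gripper_width: 0.0724
finger_force: 0.0
t 6.65 pos [0.4979 0.2545 0.1274] yaw 19.1 tilt [-0.0056 -0.001 ] F [1.2 0.9 0. ] w 0.0724 share [ 0.013 -0.     0.247]
rot share [-0.002  0.011  0.001]
(array([0.4976, 0.2582, 0.    ]), np.float32(118.89))
[([0.5033, 0.2566, 0.1022], 0.7), ([0.3831, 0.2002, 0.0179], 0.81)]
```

```bash
python3 -m pendant '[[0.01,-0.005,0,0,0.01,0],[0.01,-0.005,0,0,0.01,0],[0.01,-0.005,0.08,0,0.01,0],[0.01,-0.005,0.16,0,0.01,0],[0.01,-0.005,0.245,0,0.01,0],[0.01,-0.005,0.245,0,0.01,0],[0.01,-0.005,0.245,0,0.01,0]]' ; python3 go.py .5 .2553 .078 19.1
```

```text
time_s: 7.5
eef_pos: [0.4994, 0.2562, 0.0789]
tcp_rot: [-0.0, 0.986, 0.166, -0.0]
wrist_force: [-0.2, 0.2, -0.4]
gripper_width: 0.0854
finger_force: 0.0
t 7.5 pos [0.4994 0.2562 0.0789] yaw 19.1 tilt [-0.0005  0.0009] F [-0.2  0.2 -0.4] w 0.0854 share [0.001 0.005 0.004]
rot share [-0.002  0.     0.001]
```

```bash
python3 -m pendant '[[0,0,0,0,0,0],[0,0,0,0,0,0],[0,0,0,0,0,0],[0,0,0,0,0,0],[0,0,0,0,0,0]]' 1 100; python3 go.py .5 .2553 .15 19.1
```

```text
time_s: 8.0
eef_pos: [0.5001, 0.2576, 0.0807]
tcp_rot: [-0.001, 0.986, 0.166, 0.001]
wrist_force: [-1.9, 1.2, 6.3]
gripper_width: 0.0576
finger_force: 105.1
t 8.0 pos [0.5001 0.2576 0.0807] yaw 19.2 tilt [0.0021 0.0027] F [-1.9  1.2  6.3] w 0.0576 share [-0.003  0.01  -0.347]
rot share [-0.004 -0.006  0.002]
```

Run:
```python
from h import *
a=snap('scene','s5');print(state()['gripper_width'])
f=lambda im,u,v:cv2.resize(cv2.convertScaleAbs(im[v-40:v+40,u-40:u+40,::-1],alpha=2.2),(560,560),interpolation=cv2.INTER_CUBIC)
cv2.imwrite('pics/c6.png',f(a,389,185))
for z in(.07,.076,.08,.09,.1):print(z,proj('scene',[.51,.229,z]).round(1))
```

```text
0.058048587018400946
0.07 [380.4 191.6]
0.076 [380.7 189.9]
0.08 [380.9 188.7]
0.09 [381.5 185.7]
0.1 [382.1 182.7]
```

View pics/c6.png

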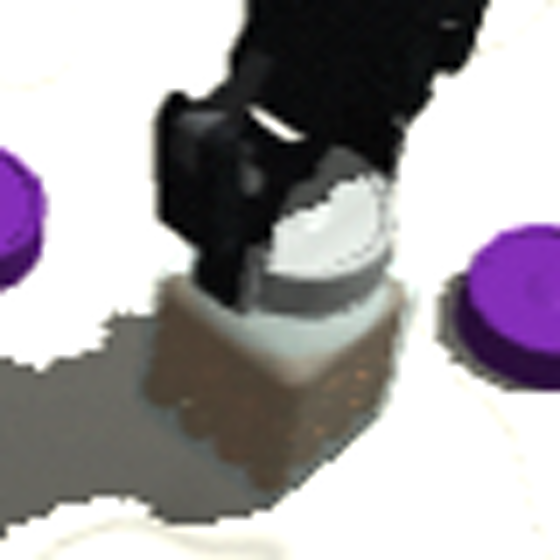

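The finger grips the lid's side with its tip at the lid's lower edge (crop (240,310)), clear of the glass body. I lift.

```bash
python3 -m pendant '[[0,0,-0.1,0,0,0],[0,0,-0.25,0,0,0],[0,0,-0.45,0,0,0],[0,0,-0.45,0,0,0]]'; python3 go.py .576 -.002 .17 8.7
python3 - <<'E'
from fit import *
snap('scene','s6');snap('top','t6')
for c in('scene','top'):
  for r in silhouettes(c,'jar_center')[:1]:
    m=r['region'];np.save(f'pics/{c}_j6.npy',m);print(c,r['confidence'],m.sum(),np.argwhere(m).mean(0))
E
```

```text
time_s: 8.45
eef_pos: [0.5025, 0.2582, 0.1738]
tcp_rot: [-0.002, 0.986, 0.166, 0.005]
wrist_force: [1.1, 0.9, -3.8]
gripper_width: 0.0577
finger_force: 108.6
t 8.45 pos [0.5025 0.2582 0.1738] yaw 19.1 tilt [0.0092 0.0055] F [ 1.1  0.9 -3.8] w 0.0577 share [-0.079  1.35   0.015]
rot share [-0.006 -0.021  0.364]
scene 0.69 1156 [171.1349481  394.03027682]
top 0.87 362 [286.58287293 217.88121547]
```

```bash
python3 -m pendant '[[0,0.15,0,0,0,0.1],[-0.02,0.4,0,0,0,0.25],[-0.04,0.7,0,-0.005,-0.015,0.364],[-0.04,0.9,0,-0.005,-0.015,0.364],[-0.04,0.9,0,-0.005,-0.015,0.364],[-0.04,0.9,0,-0.005,-0.015,0.364]]'; python3 go.py .576 -.002 .17 8.7
```

```text
time_s: 9.25
eef_pos: [0.5498, 0.0807, 0.1662]
tcp_rot: [0.002, 0.997, 0.073, -0.006]
wrist_force: [0.2, 1.2, -5.6]
gripper_width: 0.058
finger_force: 109.1
t 9.25 pos [0.5498 0.0807 0.1662] yaw 8.4 tilt [-0.0116 -0.0041] F [ 0.2  1.2 -5.6] w 0.058 share [ 0.069  0.428 -0.019]
rot share [ 0.005  0.024 -0.01 ]
```

```bash
python3 -m pendant '[[0.03,0.15,-0.01,0,0,0],[0.05,0.3,-0.02,0,0.01,0],[0.07,0.43,-0.02,0,0.02,0],[0.07,0.43,-0.02,0,0.02,0],[0.07,0.43,-0.02,0,0.02,0]]'; python3 go.py .576 -.002 .17 8.7
python3 - <<'E'
from fit import *
from scipy.spatial.transform import Rotation as Rn
s=state();x,y,z=s['eef_pos'];w=s['tcp_rot'];R=Rn.from_quat([w[1],w[2],w[3],w[0]]).as_matrix();print(np.round(R[:2,2],3))
a=snap('scene','s7');b=snap('top','t7')
m=[r for r in silhouettes('scene','jar_center') if abs(np.argwhere(r['region']).mean(0)[1]-proj('scene',[x,y,.1])[0])<25]
print([(r['confidence'],r['region'].sum()) for r in m])
f=lambda im,u,v:cv2.resize(cv2.convertScaleAbs(im[v-50:v+50,u-50:u+50,::-1],alpha=1.8),(400,400),interpolation=cv2.INTER_CUBIC)
cv2.imwrite('pics/c7.png',np.hstack([f(a,300,235),f(b,352,245)]))
if m:
  mk={'scene':m[0]['region'].astype(float)};b0=z-.0795
  P=[box(.066,.066,b0,b0+.07,.003),cyl(.032,b0+.07,b0+.0705),cyl(.0245,b0+.082,b0+.083)]
  for th in(-.3,.07,.4): print(fit(mk,P,(x,y,th),('scene',)))
E
```

```text
time_s: 9.75
eef_pos: [0.5767, 0.0015, 0.1712]
tcp_rot: [0.0, 0.997, 0.076, -0.0]
wrist_force: [-0.2, 0.9, -6.1]
gripper_width: 0.0576
finger_force: 109.4
t 9.75 pos [0.5767 0.0015 0.1712] yaw 8.7 tilt [-0.0002 -0.0007] F [-0.2  0.9 -6.1] w 0.0576 share [-0.006  0.017  0.006]
rot share [0.001 0.001 0.001]
[-0.    -0.001]
[(0.96, np.int64(1080))]
(array([0.57662012, 0.00181713, 0.01697694]), np.float64(0.8172549019607844))
(array([0.57741543, 0.00165847, 0.01073155]), np.float64(0.8181808278867103))
(array([0.57660216, 0.00207309, 0.02172834]), np.float64(0.8171713870733479))
```

View pics/c7.png

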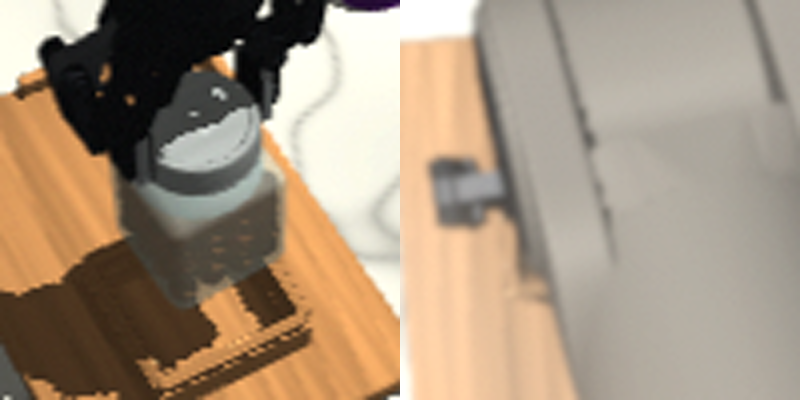

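The crop shows the jar upright over the cradle. Its lower edge (185,305)–(280,262) runs parallel to the cradle's rim (155,385)–(305,320). I check alignment numerically against the corners seen, since the picture budget is used up.

Run:
```python
from fit import *
# jar bottom corners seen in c7 (crop 4x, origin 250,185)
near=np.array([185,305])/4+[250,185]; right=np.array([282,262])/4+[250,185]
print(near,right)
for th in(0,.037,.074,.11):
  for b0 in(.0915,):
    R=np.array([[np.cos(th),-np.sin(th)],[np.sin(th),np.cos(th)]])
    print(th,b0,[proj('scene',[*(R@np.array(c)*.0303+[.5767,.0015]),b0]).round(1) for c in((1,-1),(1,1),(-1,-1))])
# cradle rim front edge seen: (155,385)->(305,320)
for th in(.074,):
    R=np.array([[np.cos(th),-np.sin(th)],[np.sin(th),np.cos(th)]])
    print('rim outer',[((proj('scene',[*(R@np.array(c)*h+[.576,-.002]),.052])-[250,185])*4).round() for h in(.039,.049) for c in((1,-1),(1,1),(-1,-1))])
```

```text
[296.25 261.25] [320.5 250.5]
0 0.0915 [array([291.4, 262.4]), array([319.4, 251.4]), array([279.3, 239.1])]
0.037 0.0915 [array([292.2, 262.6]), array([319.6, 250.7]), array([279. , 239.7])]
0.074 0.0915 [array([293. , 262.8]), array([319.8, 250.1]), array([278.8, 240.3])]
0.11 0.0915 [array([293.7, 263. ]), array([320. , 249.5]), array([278.5, 241. ])]
rim outer [array([160., 374.]), array([294., 309.]), array([ 90., 260.]), array([151., 398.]), array([321., 315.]), array([ 64., 253.])]
```

```bash
python3 -m pendant '[[-0.005,0.017,0,0,0,0],[-0.005,0.017,0.08,0,0,0],[-0.005,0.017,0.16,0,0,0],[-0.005,0.017,0.16,0,0,0]]' >/dev/null; python3 go.py .576 -.002 .12 8.7
```

```text
t 10.3 pos [ 0.575  -0.0029  0.1384] yaw 8.8 tilt [-0.0027 -0.002 ] F [-1.1 -0.8 -5.5] w 0.0579 share [ 0.006 -0.004  0.092]
rot share [0.003 0.006 0.002]
```

```bash
python3 -m pendant '[[0,0,0.03,0,0,0],[0,0,0.06,0,0,0],[0,0,0.09,0,0,0]]' >/dev/null; python3 go.py .576 -.002 .1025 8.7
```

```text
t 10.6 pos [ 0.5779 -0.003   0.1229] yaw 8.7 tilt [ 0.0041 -0.0019] F [-0.6 -0.2 -5.5] w 0.058 share [-0.009 -0.007  0.102]
rot share [ 0.005 -0.008  0.   ]
```

```bash
python3 -m pendant '[[0,0,0.03,0,0,0],[0,0,0.06,0,0,0],[0,0,0.08,0,0,0]]' >/dev/null; python3 go.py .576 -.002 .1025 8.7
```

```text
t 10.9 pos [ 0.5771 -0.0034  0.1057] yaw 8.7 tilt [ 0.0024 -0.002 ] F [-0.5  0.1 -5.2] w 0.058 share [-0.005 -0.008  0.016]
rot share [ 0.005 -0.004  0.   ]
```

```bash
python3 -m pendant '[[0,0,0.01,0.005,0,0],[0,0,0.02,0.005,0,0],[0,0,0.02,0.005,0,0]]' >/dev/null; python3 go.py .576 -.002 .1025 8.7
```

```text
t 11.2 pos [ 0.5776 -0.0032  0.103 ] yaw 8.7 tilt [0.0025 0.0004] F [-1.7  0.4 -1.1] w 0.0576 share [-0.007 -0.007  0.003]
rot share [-0.    -0.005 -0.   ]
```

```bash
python3 -m pendant '[[0,0,0.008,0,0,0],[0,0,0.008,0,0,0]]' 1 115 >/dev/null; python3 go.py .576 -.002 .1025 8.7
```

```text
t 11.4 pos [ 0.5778 -0.003   0.1029] yaw 8.7 tilt [0.0031 0.0001] F [-5.4  0.6  8.3] w 0.0574 share [-0.008 -0.006  0.002]
rot share [ 0.001 -0.006 -0.   ]
```

Seated: the extra push shows as 8 N on the wrist with no travel, and the height matches. Now I unscrew anticlockwise seen from above, which is negative about the tool's z.

```bash
python3 -m pendant '[[0,0,0,0,0,-0.2],[0,0,0,0,0,-0.4],[0,0,0,0,0,-0.6],[0,0,0,0,0,-0.76],[0,0,0,0,0,-0.76]]' >/dev/null; python3 go.py .576 -.002 .1025; python3 -c "
from h import *;s=state();print(np.round(s['ft_torque'],2),s['finger_force'],np.round(s['qpos'],2))"
```

```text
t 11.9 pos [ 0.5784 -0.0028  0.1037] yaw 30.5 tilt [0.0047 0.0005] F [-6.3  1.1 11.2] w 0.0578 share [-0.009 -0.01   0.006]
[-0.01  1.16 -0.02] 122.02314488589764 [ 0.31  0.43 -0.49  1.83  0.25  0.93 -1.32]
```

```bash
python3 -m pendant '[[0,0,0,0,0,-0.2],[0,0,0,0,0,-0.4],[0,0,0,0,0,-0.6],[0,0,0,0,0,-0.76]]' >/dev/null;  python3 -c "
from h import *;s=state();print(np.round(s['ft_torque'],2),np.round(s['wrist_force'],1),np.round(s['qpos'],2))"; python3 -m pendant '[[0,0,0,0,0,-0.2],[0,0,0,0,0,-0.4],[0,0,0,0,0,-0.6],[0,0,0,0,0,-0.74],[0,0,0,0,0,-0.74]]' >/dev/null; python3 go.py .576 -.002 .1025; python3 -c "
from h import *;s=state();print(np.round(s['ft_torque'],2),s['finger_force'],np.round(s['qpos'],2))"
```

```text
[-0.11  1.02 -0.13] [-4.2 -0.4 11.3] [ 0.38  0.44 -0.57  1.83  0.29  0.94 -0.97]
t 12.8 pos [ 0.579  -0.003   0.1036] yaw 73.5 tilt [0.0058 0.0003] F [-5.   0.5 10. ] w 0.058 share [ 0.001 -0.016  0.005]
[0.01 0.89 0.09] 121.89074305118993 [ 0.44  0.46 -0.65  1.83  0.34  0.95 -0.64]
```

```bash
python3 -m pendant '[[0,0,-0.01,0,0,0],[0,0,-0.02,0,0,0],[0,0,-0.03,0,0,0],[0,0,-0.03,0,0,0]]' >/dev/null; python3 go.py .576 -.002 .13 73.5
```

```text
t 13.2 pos [ 0.5782 -0.0033  0.1075] yaw 73.4 tilt [0.0041 0.0006] F [ 0.3 -0.4  0.2] w 0.0578 share [ 0.003 -0.012 -0.113]
rot share [ 0.007 -0.003 -0.002]
```

The lid is free: there is almost no load, where the whole jar would weigh about 5 N. I raise it to about 29 mm (lid centre) above the mouth.

```bash
python3 -m pendant '[[0,0,-0.03,0,0,0],[0,0,-0.06,0,0,0],[0,0,-0.1,0,0,0],[0,0,-0.138,0,0,0],[0,0,-0.138,0,0,0],[0,0,-0.138,0,0,0],[0,0,-0.138,0,0,0]]' >/dev/null; python3 go.py .576 -.002 .135 73.5
python3 - <<'E'
from h import *
im=snap('scene','s8')
for c in('scene','top'):
  for n in('lid_center','jar_mouth','jar_center'):
    print(c,n,[(np.round(r['location'],3),round(r['confidence'],2)) for r in look_for(c,n)[:3]])
for r in silhouettes('scene','jar_center')[:1]:
  a=np.argwhere(r['region']);print(a.min(0),a.max(0),len(a),'proj base near corner',proj('scene',[.609,-.031,.022]),'neck top',proj('scene',[.578,-.003,.12]))
E
```

```text
t 13.9 pos [ 0.5771 -0.0033  0.1344] yaw 73.4 tilt [0.002  0.0005] F [ 0.   0.  -1.1] w 0.0575 share [ 0.005 -0.007 -0.003]
rot share [ 0.004 -0.002 -0.002]
scene lid_center [(array([0.517, 0.361, 0.019]), 0.9), (array([0.394, 0.199, 0.019]), 0.89), (array([ 0.577, -0.018,  0.157]), 0.79)]
scene jar_mouth [(array([ 0.605, -0.017,  0.093]), 0.89), (array([ 0.514, -0.287,  0.058]), 0.47)]
scene jar_center [(array([ 0.604, -0.02 ,  0.093]), 0.6)]
top lid_center [(array([0.386, 0.196, 0.02 ]), 0.69), (array([0.507, 0.358, 0.02 ]), 0.56)]
top jar_mouth []
top jar_center []
[240 277] [277 318] 1097 proj base near corner [291.81897822 280.98074453] neck top [297.10041582 238.48214226]
```

```bash
python3 -c "
from station import sign_off;print(sign_off())"
```

```text
the job is handed in; nothing more can be done
None
```

The job is handed in at about 14 s: the jar stands fully down in the cradle, and the unscrewed lid (hand turned about 65°) is still gripped, level, with its centre about 29 mm above the mouth. On the way, two slips on the first approach brought the hand too low once and the shut fingers down on the lid with about 21 N; the jar stayed upright and did not visibly move.

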